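Set the tilting panel to the sliding bevel

ROBOT

A 7-joint arm with a two-finger parallel gripper is mounted at the origin on the work surface. World frame = base frame: x ahead of the robot, y to its left, z up, the work surface at z = 0. Lengths are in m, angles in rad, forces in N, time in s.
With the tool pointing down it reaches from about 0.4 to 0.85 m from the base axis. Payload 10.4 kg.
Tool frame: the origin (TCP) lies midway between the tips of the shut fingers; the grasp point (between the pads) lies 19 mm behind it; z points along the fingers, y is the line along which they close (so a half turn about z gives the same grasp; the last joint's range is limited). The gripper opens to 85 mm and grips with 20 to 120 N. Pads are 22 mm wide; open, the fingers measure 114 mm over their backs; the gripper's body (76 mm by 85 mm) begins 54 mm behind the grasp point. The pads swing forward as they close: fully open they stand 13 mm farther back than shut.
Start: joints at [-1.299, 0.332, -0.065, 1.46, 0.022, 1.35, -0.088], TCP at [0.182, 0.598, 0.204] pointing down, gripper open.
Joint ranges: [-2.6, 2.6], [-0.5, 2.12], [-1.47, 1.34], [0.16, 2.42], [-1.27, 4.41], [0.06, 2.06], [-2.6, 2.6]. Speed limits (rad/s): [2.22, 2.22, 2.79, 2.79, 3.14, 3.14, 3.14].

INTERFACE

Orientations are given as a 3x3 rotation matrix whose columns are the frame's x, y, z axes.
In Python, from rig import manip gives the robot as it stands.
- The arm moves only by the tool servo_tool, never from a script. Its argument "steps" is a list of rows, each a list of 7 numbers: the finger opening in mm, from 0 to 85.4, then the shift along the tool's x, y, z in mm, then the turn, a rotation vector about the tool's x, y, z in rad. In form: [[hand, x, y, z, ax, ay, az], ...]. A call has exactly 8 rows; each row shifts and turns the commanded pose from where the row before left it, along the tool's axes as they then stand; what a row does not reach is not made up. A row lasts 1/8 s, in which the tool goes at most 62.5 mm and 10.7 degrees, less where a joint would pass 70% of its speed; a pose out of reach is approached as far as the arm can. A call is refused whole if a number of a shift passes 62.5 or a number of a turn 0.188, either way. A call with a gripper value outside its range is refused whole. The fingers move at their own pace and stop on an object; "force" is the grip in N (left out, the last holds). Time passes only in rows, so rows that do not move let the fingers close, or fill a call up. It gives the time, the measured TCP pose, the force, the opening and the grip force at its end, in the units of the state.
- manip.read_state(): the state, without advancing time (a new reading comes with each control period).
- manip.get_image(name): name is "scene" or "side" or "wrist"; returns a dict with "image" (420x560x3 uint8, red, green, blue), "fovy" (degrees; the focal length in pixels is half the picture's height over the tangent of half this angle, whatever the lens; pixels are square), "cx", "cy" (the principal point, pixels), "position" and "attitude" of the camera in the world. Camera axes: x right, y up, looking along -z (the intrinsics and any distortion apply to the point x, -y, -z); pixel columns grow to the right and rows downward; lengths in m; the calibration is good to about 2 mm. A picture is of the moment at which its call begins. There is no depth.
- manip.job_done(): hands the job in; it is judged then, once.
The state is a dict: "clock": time; "q": joint angles; "joint_velocities": joint speeds; "joint_torque": joint torques, N m; "eef_pos": TCP position; "eef_rot": TCP orientation; "ft_force": force on the tool from outside, world axes, zero at the start; "moment": the same for the moment, N m; "opening": finger opening in m; "grasp_force": force on a finger pad.
Only numpy, scipy, OpenCV 4.12 (cv2) and the standard library are available. Lean on these libraries where they do the work, as an engineer would, in place of code of your own. Each camera call takes 0.05 s, during which the arm holds its last target. There are 200 camera calls.

TASK

Take the sliding bevel out of its cradle, stand it upright on the long thin edge of its stock, centred between the two low rails beside the hinged panel with the blade's end away from the hinge side, and let go of it. Then swing the hinged panel up by its dowel handle until it is parallel to the bevel's blade, and finish while the gripper is still holding it still at that angle, with the bevel standing free. Leave the other things on the bench where they are.

Things in the scene. Friction and masses are not known exactly. Their poses are not given: they have to be found in the camera images.
- gauge_center (a point): Centre of the loose sliding bevel's dark wooden stock: 150 long (x), 16 thick (y), 60 mm high (z), steel blade out of its -x end; 0.3 kg. It leans 40 degrees in a low cradle; z points from the long edge it is to stand on to the long edge to grasp. The cradle touches only the lower 34 mm, over 45 mm either side of the centre: the middle is free for a finger on each face (25 mm room).
- blade (a joint): Angle of the bevel's locked steel blade (22 x 4 mm, tip 145 mm from its pivot; pivot at x = -60, z = +10 mm from the stock's centre): 0 would point along the stock's -x, pi/2 along its z. Differs each time, 0.55 to 1.0 rad; does not give way. The angle to copy.
- blade_tip (a point): Tip of the blade, on its centre line. Its x axis points from the tip back to the pivot.
- slot (a point): Place for the bevel on the fixed jig (plywood base 200 x 270 x 18 mm): centre of the floor, 18 mm above the bench, between two low dark wooden rails (130 mm long along x, 20 mm apart, 20 mm high, flared mouths). x runs along the rails towards the jig's hinge side, y across them towards the panel, z up. The nearest edge of the panel is 65 mm away.
- hinge (a point): Middle of the panel's hinge axis on the jig, 90 mm ahead (x) and 140 mm to the +y side of the slot point, 45 mm above the bench; axes as the slot's. The hinge axis is its y.
- panel (a joint): Angle of the hinged wooden panel (170 x 150 x 12 mm, about 0.35 kg): 0 lying level (its stop and start), growing to 1.5 rad as its free edge with the dowel handle, on the jig's -x side, swings up. Nearly free: it falls when let go. With the bevel square between the rails it is parallel to the blade when panel equals blade.
- panel_bar (a point): Centre of the panel's round dowel handle, diameter 14 mm, parallel to the hinge, 220 mm from its axis; 106 mm free between the side arms, 43 mm gap between dowel and panel edge, open bench below (dowel 45 mm above it at the start). x points along the panel to the hinge, y along the dowel.
- tape: Bystander, to be left alone: yellow and black tape measure, 68 x 40 x 60 mm high; origin at its underside.
- driver: Bystander, to be left alone: screwdriver with a red handle, lying flat; origin at its underside.
- offcut: Bystander, to be left alone: wooden offcut block, 90 x 50 x 40 mm high; origin at its underside.
- glue: Bystander, to be left alone: white glue bottle, diameter 60, 170 mm high; origin at its underside.
- screws: Bystander, to be left alone: squat pale jar with a white lid, diameter 70, 85 mm high; origin at its underside.
- mug: Bystander, to be left alone: white mug, diameter 80, 90 mm high; origin at its underside.
- carton: Bystander, to be left alone: cardboard carton, 100 x 70 x 60 mm high; origin at its underside.

How it is judged:
On the way:
1. the bevel stands upright on its long edge between the rails, let go, while the panel is still down (x of gauge_center in the frame of slot between -0.03 and 0.03 m and y of gauge_center in the frame of slot between -0.006 and 0.006 m and z of gauge_center in the frame of slot between 0.025 and 0.035 m and angle between gauge_center's own z axis and vertical below 0.12 rad and angle between the x axis of gauge_center and the x axis of slot, either way round below 0.09 rad and x of blade_tip in the frame of slot below -0.06 m and contact force between gauge and the fingers below 0.1 N and linear speed of gauge below 0.02 m/s and value of joint panel below 0.15 rad), for 0.3 s.
At the end, for the whole second after the job is handed in: Bevel free on its long edge between the rails (30 mm along, 6 across, 5 up; 0.12 rad of upright, 0.09 of the rails' line; blade end away from the hinge), fingers off it; panel within 0.06 rad of parallel to the blade, still, held by the fingers (over 0.4 N), not on the bevel (x of gauge_center in the frame of slot between -0.03 and 0.03 m and y of gauge_center in the frame of slot between -0.006 and 0.006 m and z of gauge_center in the frame of slot between 0.025 and 0.035 m and angle between gauge_center's own z axis and vertical below 0.12 rad and angle between the x axis of gauge_center and the x axis of slot, either way round below 0.09 rad and x of blade_tip in the frame of slot below -0.06 m and contact force between gauge and the fingers below 0.1 N and linear speed of gauge below 0.02 m/s and angle between the x axis of panel_bar and the x axis of blade_tip, either way round below 0.06 rad and velocity of joint panel between -0.05 and 0.05 rad/s and contact force between panel and the fingers above 0.4 N and contact force between panel and gauge below 0.1 N and value of joint panel above 0.4 rad); the arm keeps its last pose, push and grip.
It fails at once if a bystander on the bench is moved more than 30 mm (distance of any of tape, driver, offcut, glue, screws, mug, carton from where it was at the start of the episode above 0.03 m).
It also fails if it takes over 58 s, if anything falls off the work surface, if the arm or the gripper's body presses on something with over 40 N, if the wrist force passes 120 N, or if a joint passes its speed limit or range.

## Working session

There is one attempt and no reset: what is moved stays moved. The work goes in short steps, Python scripts to look and compute and a tool call to move; the robot and the scene stay as the last step left them, time stands still between calls to the robot, and variables do not carry over. Pictures are saved under pics/ and viewed, at most 10 in all, crops included, and the job is handed in when it is done.

Besides the shell and the picture viewer there is one more tool, called in YAML: its name, and indented under it one key for each argument. servo_tool: Moves the arm, as the interface text tells. Its arguments: {"type":"object","properties":{"steps":{"type":"array"},"force":{"type":"number"}},"required":["steps"]}

```bash
ls; mkdir -p pics; cat > h.py <<'E'
import numpy as np, cv2, json
from rig import manip
def snap(n,f):
    d=manip.get_image(n); cv2.imwrite(f'pics/{f}.png',cv2.cvtColor(d['image'],cv2.COLOR_RGB2BGR))
    np.save(f'pics/{f}.npy',{k:v for k,v in d.items()},allow_pickle=True); return d
def load(f): return np.load(f'pics/{f}.npy',allow_pickle=True).item()
def ray(d,u,v):
    f=210/np.tan(np.radians(d['fovy'])/2)
    if 'dist' in d: pass
    r=np.array([(u-d['cx'])/f,-(v-d['cy'])/f,-1.]); r=np.array(d['attitude'])@r
    return np.array(d['position']),r/np.linalg.norm(r)
def onz(d,u,v,z):
    p,r=ray(d,u,v); return p+r*(z-p[2])/r[2]
def tri(d1,a,d2,b):
    p,r=ray(d1,*a);q,s=ray(d2,*b)
    t=np.linalg.lstsq(np.c_[r,-s],q-p,rcond=None)[0]
    A=p+t[0]*r;B=q+t[1]*s; return (A+B)/2,np.linalg.norm(A-B)
def proj(d,P):
    f=210/np.tan(np.radians(d['fovy'])/2)
    c=np.array(d['attitude']).T@(np.array(P)-d['position']); return d['cx']+f*c[0]/-c[2], d['cy']-f*c[1]/-c[2]
E
python3 - <<'E'
from h import *
np.set_printoptions(precision=3,suppress=True)
for n in ['scene','side','wrist']:
    d=snap(n,n+'0'); print({k:v for k,v in d.items() if k!='image'})
s=manip.read_state();print(s)
E
```

```text
pics
{'fovy': 52.48113476156981, 'cx': 276.1107680984126, 'cy': 210.80391394305352, 'position': array([1.355, 0.077, 1.254]), 'attitude': array([[-0.14 , -0.808,  0.573],
       [ 0.99 , -0.114,  0.081],
       [ 0.   ,  0.578,  0.816]])}
{'fovy': 42.09387734263459, 'cx': 283.12957490430443, 'cy': 213.4225983629721, 'position': array([-0.335, -0.924,  1.625]), 'attitude': array([[ 0.707,  0.557, -0.436],
       [-0.708,  0.548, -0.446],
       [-0.009,  0.624,  0.781]])}
{'fovy': 62.32692836676105, 'cx': 283.02500343706447, 'cy': 211.00827333423192, 'position': array([0.116, 0.617, 0.373]), 'attitude': array([[ 0.29 , -0.921, -0.259],
       [ 0.957,  0.279,  0.081],
       [-0.003, -0.271,  0.963]])}
{'clock': 0.15, 'q': array([-1.299,  0.333, -0.065,  1.461,  0.022,  1.35 , -0.088]), 'joint_velocities': array([-0.   , -0.001,  0.   , -0.002, -0.001, -0.001,  0.001]), 'joint_torque': array([ -0.   , -62.582,   0.048, -39.185,   0.016,   0.007,  -0.   ]), 'eef_pos': array([0.182, 0.598, 0.203]), 'eef_rot': array([[-0.957,  0.291, -0.   ],
       [ 0.291,  0.957, -0.001],
       [-0.   , -0.001, -1.   ]]), 'ft_force': array([ 0.065, -0.18 ,  0.475]), 'moment': array([ 0.008,  0.019, -0.027]), 'grasp_force': 0.0, 'opening': 0.08519788065096856}
```

View pics/scene0.png

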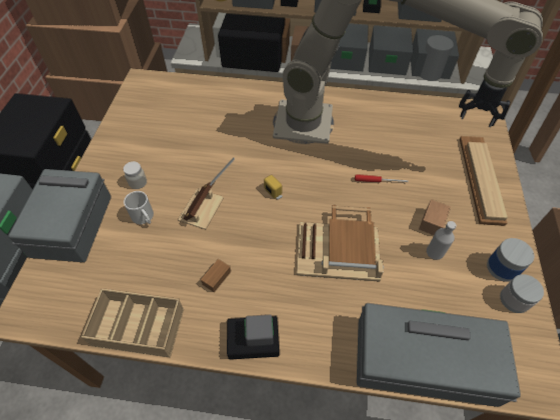

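View pics/side0.png

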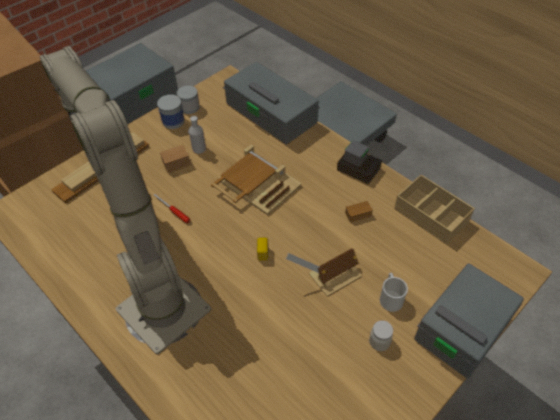

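The scene view shows the bevel's stock at about (200,203), with its blade running to (233,160). The rails are at (309,240), the panel at (352,243) and the dowel at (352,211). The side view has the bevel at (338,265) and the panel at (249,175).

```bash
python3 - <<'E'
from h import *
def crop(f,u,v):
    im=cv2.imread(f'pics/{f}.png')[v:v+75,u:u+100]; o=cv2.resize(im,(400,300),interpolation=cv2.INTER_CUBIC)
    for k in range(0,100,20): cv2.putText(o,str(u+k),(k*4,8),0,.3,(255,0,0));cv2.line(o,(k*4,8),(k*4,14),(255,0,0))
    for k in range(0,75,15): cv2.putText(o,str(v+k),(0,k*4+4),0,.3,(255,0,0))
    return o
m=np.vstack([np.hstack([crop('scene0',165,152),crop('scene0',288,204)]),np.hstack([crop('side0',275,232),crop('side0',205,145)])])
cv2.imwrite('pics/m.png',m)
E
```

```text
(no output)
```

View pics/m.png

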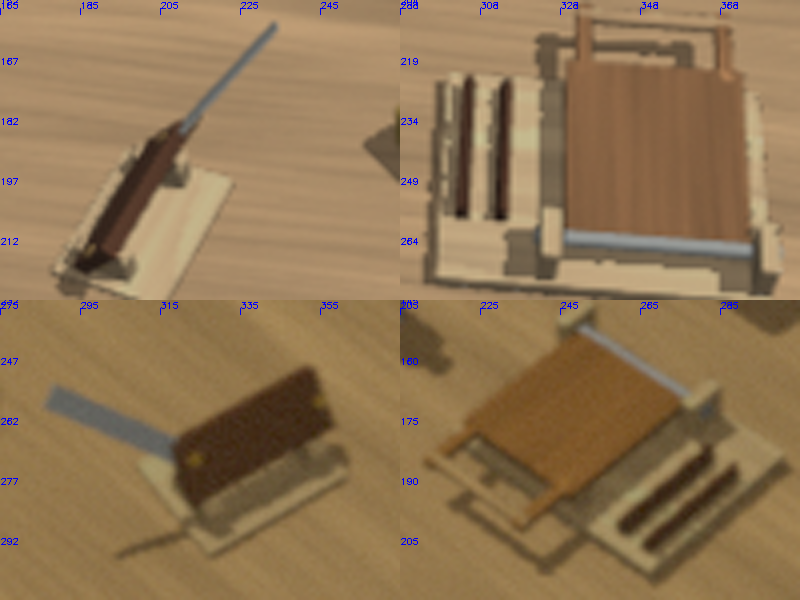

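```bash
python3 - <<'E'
from h import *
np.set_printoptions(precision=4,suppress=True)
a,b=load('scene0'),load('side0')
for n,z,p,q in [('Lrail far',.038,(304.3,223.5),(267.5,207.5)),('Lrail hinge',.038,(303,258),(288.7,187.5)),('Rrail far',.038,(314.5,224),(260.5,202.5)),('Rrail hinge',.038,(313.7,258.5),(282.5,182.5)),('hingeL',.05,(329.2,263.5),(278,169)),('hingeR',.05,(375.5,265),(251,152)),('dowL',.045,(333,207.5),(236,201)),('dowR',.045,(369,211.5),(213,185.5)),
 ('tip',.05,(233.3,158.5),(287.5,256)),('edge blade end',.06,(211,182),(319,266.3)),('edge heel',.06,(190,214),(352,248.8)),('glue top',.17,(450,225),(194,121))]:
    print(n,onz(a,*p,z)[:2],onz(b,*q,z)[:2],*tri(a,p,b,q))
E
```

```text
Lrail far [0.541  0.0598] [0.5308 0.0445] [0.5359 0.056  0.0264] 0.008674249059353252
Lrail hinge [0.6753 0.0693] [0.6578 0.0578] [0.6672 0.0684 0.0225] 0.0019832593491741395
Rrail far [0.5381 0.0946] [0.5292 0.0809] [0.5337 0.0914 0.0278] 0.007783100541921341
Rrail hinge [0.6723 0.1039] [0.6593 0.0933] [0.6665 0.1027 0.0259] 0.003317189361035013
hingeL [0.6901 0.1541] [0.6899 0.1488] [0.6905 0.1523 0.0483] 0.004405422036309877
hingeR [0.6749 0.3002] [0.6796 0.2943] [0.678  0.2968 0.0517] 0.006748851345853393
dowL [0.4647 0.1525] [0.4656 0.1479] [0.4655 0.1507 0.0442] 0.004180492613702231
dowR [0.4643 0.2774] [0.4555 0.2697] [0.4593 0.2775 0.0369] 0.0028452403894421033
tip [ 0.292  -0.2369] [ 0.4217 -0.1691] [ 0.376  -0.2132  0.1443] 0.0022110238673474117
edge blade end [ 0.4239 -0.2915] [ 0.4622 -0.28  ] [ 0.4469 -0.2869  0.0864] 0.008512361478890859
edge heel [ 0.5716 -0.3306] [ 0.5962 -0.3127] [ 0.5845 -0.3222  0.0809] 0.002970029700641363
glue top [0.5726 0.5019] [0.562  0.4891] [0.5679 0.5025 0.1604] 0.006287092789452802
```

servo_tool:
  steps:
    - [85,-48,-36,-14,0,0,0]
    - [85,-48,-36,-14,0,0,0]
    - [85,-48,-36,-14,0,0,0]
    - [85,-48,-36,-14,0,0,0]
    - [85,-48,-36,-14,0,0,0]
    - [85,-48,-36,-14,0,0,0]
    - [85,-48,-36,-14,0,0,0]
    - [85,-48,-36,-14,0,0,0]

```text
clock: 1.15
eef_pos: [0.4661, 0.2091, 0.3161]
eef_rot: [[-0.957, 0.29, 0.0], [0.29, 0.957, 0.0], [0.0, 0.0, -1.0]]
ft_force: [1.3, 0.7, -0.3]
opening: 0.085
grasp_force: 0.0
```

```bash
python3 -c "
from h import *
snap('wrist','w1')"
```

servo_tool:
  steps:
    - [85,-24,-48,8,0,0,0]
    - [85,-24,-48,8,0,0,0]
    - [85,-24,-48,8,0,0,0]
    - [85,-24,-48,8,0,0,0]
    - [85,-24,-48,8,0,0,0]
    - [85,-24,-48,8,0,0,0]
    - [85,-24,-48,8,0,0,0]
    - [85,-24,-48,8,0,0,0]

```text
clock: 2.2
eef_pos: [0.5376, -0.2137, 0.2514]
eef_rot: [[-0.957, 0.29, 0.0], [0.29, 0.957, 0.0], [-0.0, 0.0, -1.0]]
ft_force: [0.2, 0.3, 1.4]
opening: 0.0853
grasp_force: 0.0
```

servo_tool:
  steps:
    - [60,0,0,0,0.1,0,0]
    - [60,0,0,0,0.1,0,0]
    - [60,0,0,0,0.1,0,0]
    - [60,0,0,0,0.1,0,0]
    - [60,0,0,0,0.1,0,0]
    - [60,0,0,0,0.1,0,0]
    - [60,0,0,0,0.1,0,0]
    - [60,0,0,0,0,0,0]

```text
clock: 3.2
eef_pos: [0.5379, -0.2101, 0.2501]
eef_rot: [[-0.958, 0.217, -0.187], [0.287, 0.733, -0.617], [0.003, -0.645, -0.764]]
ft_force: [-0.9, -0.4, 0.7]
opening: 0.0601
grasp_force: 0.0
```

```bash
python3 -c "
from h import *
snap('wrist','w2')
a=cv2.imread('pics/w1.png');b=cv2.imread('pics/w2.png')
cv2.imwrite('pics/m2.png',np.hstack([a[60:],b[60:]])[:, :] if 0 else b)
print(manip.read_state()['q'])"
```

```text
[-0.65241803  0.36880142  0.69910027  1.59776214  0.43996029  1.46642673
  1.21994188]
```

View pics/m2.png

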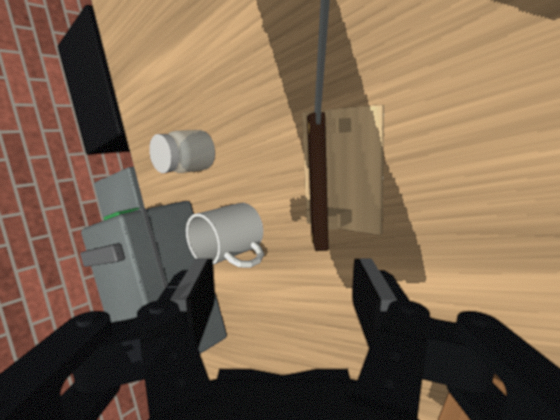

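View pics/w1.png

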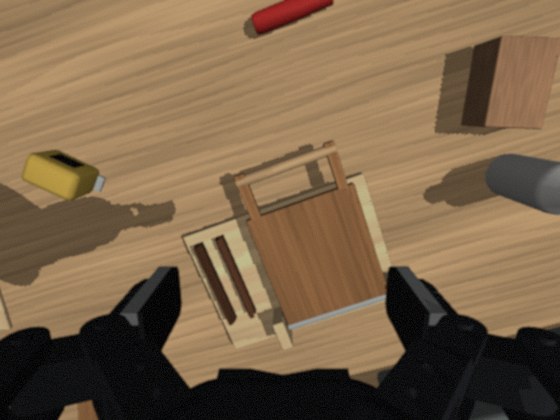

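w2 shows the stock's top edge from (317,114) to (320,249), with the blade running up to (326,0). In w1 the rails run (198,243)-(232,322) and (219,236)-(253,317). The dowel is (238,179)-(333,145) and the hinge tube (290,327)-(386,297).

```bash
python3 - <<'E'
from h import *
np.set_printoptions(precision=4,suppress=True)
a,b,w1,w2=map(load,['scene0','side0','w1','w2'])
im=w2['image'].astype(int); m=((im[...,0]<85)&(im[...,0]-im[...,2]>18)).astype('u1'); m[:,:295]=0;m[:,345:]=0;m[:100]=0;m[260:]=0
m=cv2.morphologyEx(m,cv2.MORPH_OPEN,np.ones((5,5)))
n,l,s,c=cv2.connectedComponentsWithStats(m);k=1+np.argmax(s[1:,4]);pts=np.argwhere(l==k)[:,::-1].astype('f4')
r=cv2.minAreaRect(pts);print(r,cv2.boxPoints(r).tolist())
for n,p,q,w in [('bl',(211,182),(319,266.3),(317,114)),('heel',(190,214),(352,248.8),(320,249))]:
    print(n,tri(a,p,w2,w),tri(b,q,w2,w),proj(w2,tri(a,p,b,q)[0]))
# length-based: edge 150 mm, same height
lo,hi=.05,.15
for z in [.07,.08,.09,.1]:
    A,B=onz(w2,317.,114,z),onz(w2,320.,249,z);print(z,A,B,np.linalg.norm(A-B))
for n,z,p in [('Lfar',.038,(198,243)),('Lh',.038,(232,322)),('Rfar',.038,(219,236)),('Rh',.038,(253,317)),('hL',.05,(290,327)),('hR',.05,(386,297)),('dL',.05,(240,180)),('dR',.05,(332,146))]: print(n,onz(w1,*p,z))
s=manip.read_state();print(s['eef_pos'],s['eef_rot'],w2['position'])
E
```

```text
((317.849609375, 181.022705078125), (136.50997924804688, 18.47713279724121), 88.00211334228516) [[306.23712158203125, 113.13129425048828], [324.7030029296875, 112.48712921142578], [329.46209716796875, 248.91412353515625], [310.9962158203125, 249.55828857421875]]
bl (array([ 0.4451, -0.2827,  0.0862]), np.float64(0.0017199389367759165)) (array([ 0.4476, -0.2872,  0.0818]), np.float64(0.007524136335838281)) (np.float64(313.03745782968286), np.float64(116.88706553545858))
heel (array([ 0.5846, -0.3226,  0.0776]), np.float64(0.004065268767237854)) (array([ 0.5851, -0.3198,  0.0783]), np.float64(0.00048199628126965313)) (np.float64(316.81529442699207), np.float64(249.46344519956546))
0.07 [ 0.4423 -0.2926  0.07  ] [ 0.5871 -0.3261  0.07  ] 0.14857895065572682
0.08 [ 0.4443 -0.2859  0.08  ] [ 0.5844 -0.3184  0.08  ] 0.1437829395230069
0.09 [ 0.4463 -0.2792  0.09  ] [ 0.5817 -0.3106  0.09  ] 0.13898692839028695
0.1 [ 0.4483 -0.2725  0.1   ] [ 0.579  -0.3029  0.1   ] 0.13419091725756702
Lfar [0.531  0.0662 0.038 ]
Lh [0.6619 0.0702 0.038 ]
Rfar [0.5297 0.0973 0.038 ]
Rh [0.6629 0.1025 0.038 ]
hL [0.6868 0.1517 0.05  ]
hR [0.6795 0.2942 0.05  ]
dL [0.4628 0.1519 0.05  ]
dR [0.4554 0.2747 0.05  ]
[ 0.5376 -0.2116  0.251 ] [[-0.9572  0.2206 -0.1872]
 [ 0.2893  0.733  -0.6157]
 [ 0.0014 -0.6435 -0.7654]] [ 0.5041 -0.0859  0.3798]
```

servo_tool:
  steps:
    - [50,0,0,0,0,0,-0.063]
    - [48,-2,10,20,0,0,0]
    - [46,-2,10,20,0,0,0]
    - [46,-2,10,20,0,0,0]
    - [46,-1,8,20,0,0,0]
    - [46,0,0,30,0,0,0]
    - [46,0,0,20,0,0,0]
    - [46,0,0,0,0,0,0]

```text
clock: 4.25
eef_pos: [0.5247, -0.2676, 0.1277]
eef_rot: [[-0.968, 0.165, -0.19], [0.248, 0.749, -0.615], [0.041, -0.642, -0.765]]
ft_force: [-0.3, -0.0, 1.2]
opening: 0.046
grasp_force: 0.0
```

```bash
python3 - <<'E'
from h import *
np.set_printoptions(precision=4,suppress=True)
a,b=load('scene0'),load('side0')
w=snap('wrist','w3');s=manip.read_state();print(s['eef_pos'],s['eef_rot'],proj(w,s['eef_pos']))
# 13mm-below-edge grasp: project lines
R=np.array(s['eef_rot']);p=s['eef_pos']
for x in (-75,75):
  for y in (-8,8): print(x,y,proj(w,p+R@np.array([x,y,61])/1000))
E
```

```text
[ 0.5257 -0.2667  0.1283] [[-0.9684  0.1641 -0.1878]
 [ 0.2462  0.749  -0.6152]
 [ 0.0397 -0.642  -0.7657]] (np.float64(284.45754274851345), np.float64(251.10338480691007))
-75 -8 (np.float64(273.4309981962932), np.float64(313.4788369482392))
-75 8 (np.float64(294.83238752121775), np.float64(313.498915150202))
75 -8 (np.float64(271.68875312055036), np.float64(103.5374905441986))
75 8 (np.float64(297.04286099318017), np.float64(103.53972777969275))
```

View pics/w3.png

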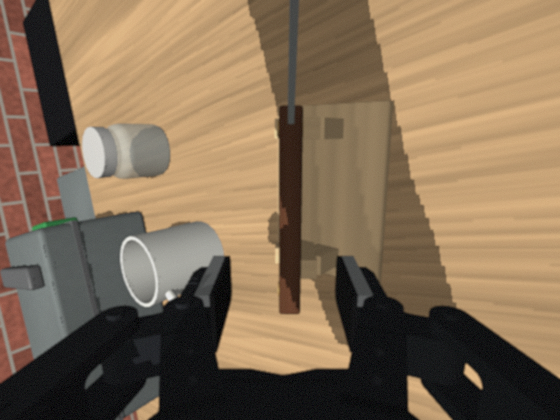

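The w3 picture shows the stock's top edge between the fingers, from (291,106) to (289,313), about 3.5 mm to the +y side of the tool's centre line. I'll correct for that and go in.

servo_tool:
  steps:
    - [40,0,3.5,20,0,0,0]
    - [40,0,0,20,0,0,0]
    - [40,0,0,18,0,0,0]
    - [40,0,0,15,0,0,0]
    - [40,0,0,12,0,0,0]
    - [40,0,0,10,0,0,0]
    - [40,0,0,0,0,0,0]
    - [40,0,0,0,0,0,0]
  force: 50

```text
clock: 5.3
eef_pos: [0.5093, -0.3214, 0.0528]
eef_rot: [[-0.969, 0.162, -0.187], [0.244, 0.749, -0.616], [0.04, -0.643, -0.765]]
ft_force: [-0.4, 0.6, -0.5]
opening: 0.0397
grasp_force: 0.0
```

servo_tool:
  steps:
    - [20,0,0,0,0,0,0]
    - [5,0,0,0,0,0,0]
    - [5,0,0,0,0,0,0]
    - [5,0,0,0,0,0,0]
    - [5,0,0,0,0,0,0]
    - [5,0,0,0,0,0,0]
    - [5,0,0,0,0,0,0]
    - [5,0,0,0,0,0,0]
  force: 50

```text
clock: 6.3
eef_pos: [0.5094, -0.3213, 0.053]
eef_rot: [[-0.969, 0.162, -0.186], [0.243, 0.749, -0.616], [0.04, -0.643, -0.765]]
ft_force: [-1.5, 3.7, 5.9]
opening: 0.0139
grasp_force: 49.2
```

servo_tool:
  steps:
    - [5,0,0,-8,0,0,0]
    - [5,0,0,-12,0,0,0]
    - [5,0,0,-15,0,0,0]
    - [5,0,0,-20,0,0,0]
    - [5,0,0,-20,0,0,0]
    - [5,0,-20,-20,0,0,0]
    - [5,0,-20,-20,0,0,0]
    - [5,0,-20,-20,0,0,0]

```text
clock: 7.3
eef_pos: [0.5246, -0.2826, 0.1959]
eef_rot: [[-0.969, 0.161, -0.186], [0.243, 0.749, -0.616], [0.04, -0.642, -0.765]]
ft_force: [0.4, 0.0, -2.8]
opening: 0.0141
grasp_force: 49.1
```

```bash
python3 - <<'E'
from h import *
np.set_printoptions(precision=4,suppress=True)
w=snap('wrist','w4');a=snap('scene','s4')
s=manip.read_state();R=s['eef_rot'];print(s['eef_pos'],s['opening'],s['grasp_force'],s['ft_force'])
from scipy.spatial.transform import Rotation as Ro
for yaw in (.05,.08):
    c,n=np.cos(yaw),np.sin(yaw)
    T=np.array([[-c,-n,0],[-n,c,0],[0,0,-1]]).T; T=np.c_[[-c,-n,0],[-n,c,0],[0,0,-1]]
    print(T, Ro.from_matrix(R.T@T).as_rotvec())
m=np.hstack([w['image'][60:400,150:420],cv2.resize(a['image'][100:300,120:380],(442,340))]);cv2.imwrite('pics/m4.png',m[...,::-1])
E
```

```text
[ 0.5258 -0.2835  0.1976] 0.0138461829409871 49.101649359217845 [ 0.6181 -0.2224 -2.1889]
[[-0.9988 -0.05    0.    ]
 [-0.05    0.9988  0.    ]
 [ 0.      0.     -1.    ]] [-0.6868 -0.1375 -0.272 ]
[[-0.9968 -0.0799  0.    ]
 [-0.0799  0.9968  0.    ]
 [ 0.      0.     -1.    ]] [-0.6852 -0.1479 -0.3007]
```

View pics/m4.png

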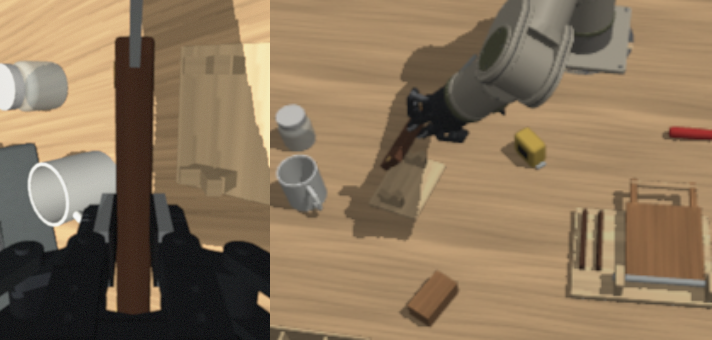

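servo_tool:
  steps:
    - [5,0,0,0,-0.0858,-0.0179,-0.0358]
    - [5,0,0,0,-0.0858,-0.0179,-0.0358]
    - [5,0,0,0,-0.0858,-0.0179,-0.0358]
    - [5,0,0,0,-0.0858,-0.0179,-0.0358]
    - [5,0,0,0,-0.0858,-0.0179,-0.0358]
    - [5,0,0,0,-0.0858,-0.0179,-0.0358]
    - [5,0,0,0,-0.0858,-0.0179,-0.0358]
    - [5,0,0,0,-0.0858,-0.0179,-0.0358]

```text
clock: 8.4
eef_pos: [0.5243, -0.2825, 0.1939]
eef_rot: [[-0.998, -0.067, -0.005], [-0.067, 0.998, 0.004], [0.004, 0.004, -1.0]]
ft_force: [-0.8, -0.1, -2.5]
opening: 0.0142
grasp_force: 49.1
```

servo_tool:
  steps:
    - [5,-12,43,0,0,0,0]
    - [5,-12,43,0,0,0,0]
    - [5,-12,43,0,0,0,0]
    - [5,-12,43,0,0,0,0]
    - [5,-12,43,0,0,0,0]
    - [5,-12,43,0,0,0,0]
    - [5,-12,43,0,0,0,0]
    - [5,0,0,0,0,0,0]

```text
clock: 9.4
eef_pos: [0.5882, 0.028, 0.1928]
eef_rot: [[-0.997, -0.072, -0.007], [-0.072, 0.997, 0.001], [0.007, 0.002, -1.0]]
ft_force: [-0.2, 0.5, -2.7]
opening: 0.0136
grasp_force: 49.3
```

```bash
python3 - <<'E'
from h import *
np.set_printoptions(precision=4,suppress=True)
w=snap('wrist','w5')
s=manip.read_state();R=s['eef_rot'];print(s['eef_pos'],R,s['q'])
im=cv2.resize(w['image'],None,fx=1.42,fy=1.42,interpolation=cv2.INTER_CUBIC);cv2.imwrite('pics/m5.png',im[...,::-1])
E
```

```text
[0.5881 0.0248 0.1931] [[-0.9976 -0.069  -0.0065]
 [-0.069   0.9976 -0.0003]
 [ 0.0065  0.0002 -1.    ]] [-0.4984  0.273   0.4595  1.5938 -0.1241  1.3104  1.6189]
```

View pics/m5.png

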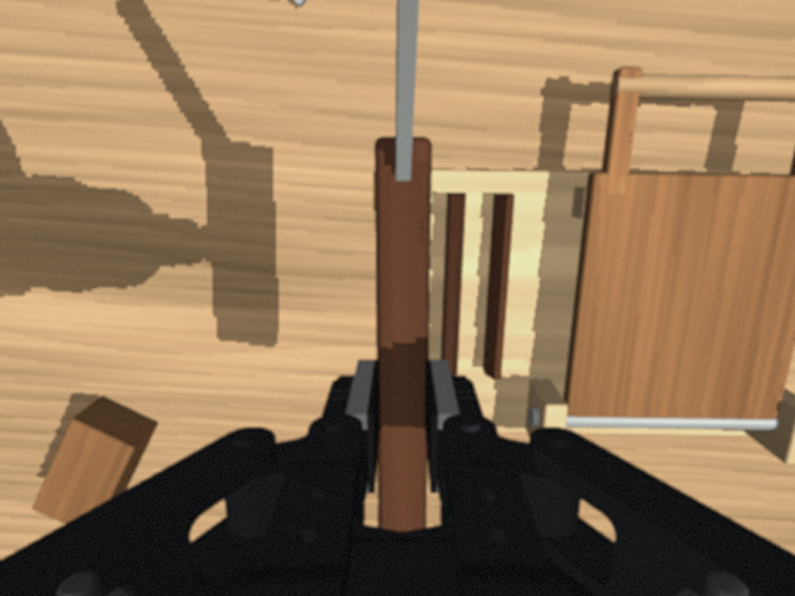

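The m5 picture (1.42 times) shows the stock held square at (402,330). The rails are to its right, with right-hand top edges (466,195)-(457,376) and (514,195)-(502,378). The hinge tube is at (568,421)-(775,424).

```bash
python3 - <<'E'
from h import *
np.set_printoptions(precision=4,suppress=True)
w=load('w5');k=1.42
P=lambda u,v,z:onz(w,u/k,v/k,z)
for n,z,u,v in [('Lfar',.038,466,195),('Lh',.038,457,376),('Rfar',.038,514,195),('Rh',.038,502,378),('hL',.052,568,421),('hR',.052,775,424),('dL',.05,645,83),('panelL',.051,592,175),('panelLh',.051,568,415),('baseL',.018,430,172),('baseR',.018,549,171)]: print(n,P(u,v,z))
# row profile of rails
g=w['image'].astype(int)
for v in (150,175,200,225,250):
    m=(g[v,:,0]<100)&(g[v,:,0]-g[v,:,2]>18); x=np.flatnonzero(m[305:370])+305
    r=np.split(x,np.flatnonzero(np.diff(x)>1)+1); print(v,[(q[0],q[-1],onz(w,q[-1]+1,v+.5,.038)[:2]) for q in r if len(q)>3])
E
```

```text
Lfar [0.5369 0.065  0.038 ]
Lh [0.6633 0.0721 0.038 ]
Rfar [0.5347 0.0959 0.038 ]
Rh [0.6625 0.1044 0.038 ]
hL [0.6855 0.1511 0.052 ]
hR [0.6773 0.2966 0.052 ]
dL [0.4646 0.1614 0.05  ]
panelL [0.5187 0.1391 0.051 ]
panelLh [0.6814 0.1508 0.051 ]
baseL [0.5245 0.0417 0.018 ]
baseR [0.518 0.122 0.018]
150 [(np.int64(314), np.int64(325), array([0.549 , 0.0643])), (np.int64(347), np.int64(359), array([0.5467, 0.0957]))]
175 [(np.int64(314), np.int64(324), array([0.5723, 0.0658])), (np.int64(345), np.int64(356), array([0.5701, 0.0959]))]
200 [(np.int64(313), np.int64(323), array([0.5965, 0.0674])), (np.int64(344), np.int64(354), array([0.5943, 0.0971]))]
225 [(np.int64(312), np.int64(322), array([0.6217, 0.069 ])), (np.int64(342), np.int64(352), array([0.6195, 0.0984]))]
250 [(np.int64(311), np.int64(320), array([0.648 , 0.0697])), (np.int64(340), np.int64(349), array([0.6458, 0.0987]))]
```

servo_tool:
  steps:
    - [5,-8,26,0,0,0,0]
    - [5,-7.5,26,0,0,0,0]
    - [5,0,0,30,0,0,0]
    - [5,0,0,30,0,0,0]
    - [5,0,0,30,0,0,0]
    - [5,0,0,15,0,0,0]
    - [5,0,0,0,0,0,0]
    - [5,0,0,0,0,0,0]

```text
clock: 10.45
eef_pos: [0.601, 0.0752, 0.0904]
eef_rot: [[-0.998, -0.065, -0.003], [-0.065, 0.998, 0.0], [0.003, 0.001, -1.0]]
ft_force: [0.7, -0.5, -2.4]
opening: 0.0139
grasp_force: 49.3
```

```bash
python3 - <<'E'
from h import *
np.set_printoptions(precision=4,suppress=True)
w=snap('wrist','w6');a=snap('scene','s6');b=snap('side','b6')
s=manip.read_state();R=s['eef_rot'];print(s['eef_pos'],R,s['ft_force'])
for n,d,P in[('w',w,1),('a',a,1)]:
  print(n,[np.round(proj(d,np.array([.6,.078,.038])+[.062*0+x*.998-.062*y,x*.062+y,0]),1) for x in(-.065,.065) for y in(-.01,.01)])
im=np.hstack([cv2.resize(w['image'][80:330,200:400],(400,500),interpolation=cv2.INTER_CUBIC),cv2.resize(a['image'][200:280,285:349],(400,500),interpolation=cv2.INTER_CUBIC)]);cv2.imwrite('pics/m6.png',im[...,::-1])
E
```

```text
[0.6009 0.0755 0.0902] [[-0.9979 -0.0652 -0.0028]
 [-0.0652  0.9979  0.0005]
 [ 0.0028  0.0007 -1.    ]] [-0.1522 -1.0205 -3.0841]
w [array([273.2, 118.2]), array([305.6, 118.3]), array([274. , 305.5]), array([301.9, 305.6])]
a [array([305.7, 222.4]), array([311.5, 222.8]), array([304.1, 255.5]), array([310.3, 255.9])]
```

View pics/m6.png

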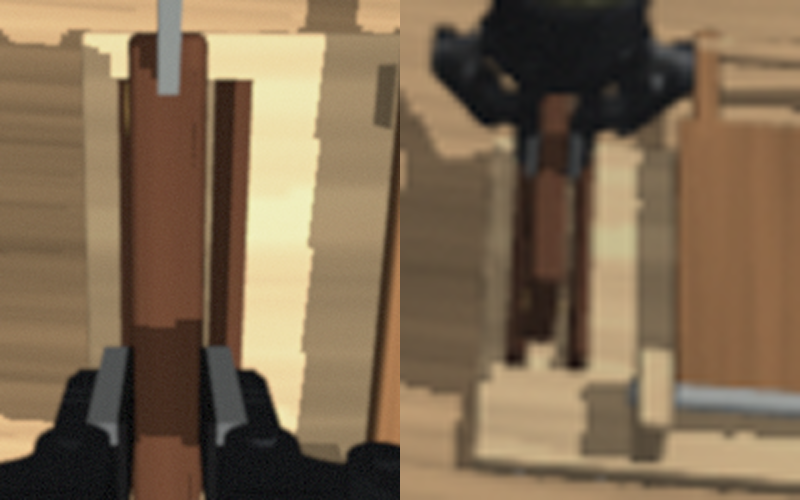

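m6 (wrist crop, twice the size, origin (200,80)) puts the rails' outer edges at u = 260 and 326 at v = 120. Their centre is therefore near 292, against the stock's 284, so I need about 4.6 mm towards +y. The scene crop agrees that the stock sits a little left of the middle.

servo_tool:
  steps:
    - [5,0,4.6,0,0,0,0.01]
    - [5,0,0,0,0,0,0]
    - [5,0,0,10,0,0,0]
    - [5,0,0,10,0,0,0]
    - [5,0,0,8,0,0,0]
    - [5,0,0,6,0,0,0]
    - [5,0,0,0,0,0,0]
    - [5,0,0,0,0,0,0]

```text
clock: 11.6
eef_pos: [0.6, 0.08, 0.0554]
eef_rot: [[-0.998, -0.055, -0.004], [-0.055, 0.998, 0.0], [0.004, 0.0, -1.0]]
ft_force: [-0.2, -0.2, -2.3]
opening: 0.0144
grasp_force: 49.3
```

servo_tool:
  steps:
    - [5,0,0,3,0,0,0]
    - [5,0,0,3,0,0,0]
    - [5,0,0,1,0,0,0]
    - [5,0,0,1,0,0,0]
    - [5,0,0,0,0,0,0]
    - [5,0,0,0,0,0,0]
    - [5,0,0,0,0,0,0]
    - [5,0,0,0,0,0,0]

```text
clock: 12.6
eef_pos: [0.6, 0.0801, 0.0473]
eef_rot: [[-0.998, -0.055, -0.004], [-0.055, 0.998, 0.0], [0.004, 0.0, -1.0]]
ft_force: [1.9, -0.1, 3.1]
opening: 0.014
grasp_force: 50.0
```

servo_tool:
  steps:
    - [5,0,0,0.5,0,0,0]
    - [5,0,0,0,0,0,0]
    - [18,0,0,0,0,0,0]
    - [22,0,0,0,0,0,0]
    - [30,0,0,0,0,0,0]
    - [36,0,0,0,0,0,0]
    - [36,0,0,0,0,0,0]
    - [36,0,0,0,0,0,0]

```text
clock: 13.6
eef_pos: [0.5997, 0.08, 0.0466]
eef_rot: [[-0.998, -0.055, -0.005], [-0.055, 0.998, 0.0], [0.005, 0.0, -1.0]]
ft_force: [0.1, 0.4, -0.1]
opening: 0.0361
grasp_force: 0.0
```

servo_tool:
  steps:
    - [36,0,0,-5,0,0,0]
    - [36,0,0,-10,0,0,0]
    - [36,0,0,-20,0,0,0]
    - [36,0,0,-35,0,0,0]
    - [40,0,0,-50,0,0,0]
    - [46,0,0,-50,0,0,0]
    - [50,0,0,-10,0,0,0]
    - [50,0,0,0,0,0,0]

```text
clock: 14.6
eef_pos: [0.6008, 0.08, 0.2279]
eef_rot: [[-0.998, -0.055, -0.003], [-0.055, 0.998, 0.001], [0.003, 0.001, -1.0]]
ft_force: [-0.4, 0.3, -0.3]
opening: 0.0498
grasp_force: 0.0
```

```bash
python3 - <<'E'
from h import *
np.set_printoptions(precision=4,suppress=True)
w=snap('wrist','w7');a=snap('scene','s7');b=snap('side','b7')
s=manip.read_state();print(s['eef_pos'],s['opening'])
im=np.hstack([cv2.resize(b['image'][120:220,240:320],(400,500),interpolation=cv2.INTER_CUBIC),cv2.resize(w['image'][0:420,100:420],(381,500),interpolation=cv2.INTER_CUBIC)]);cv2.imwrite('pics/m7.png',im[...,::-1])
E
```

```text
[0.5998 0.0799 0.2253] 0.05007880076888329
```

View pics/m7.png

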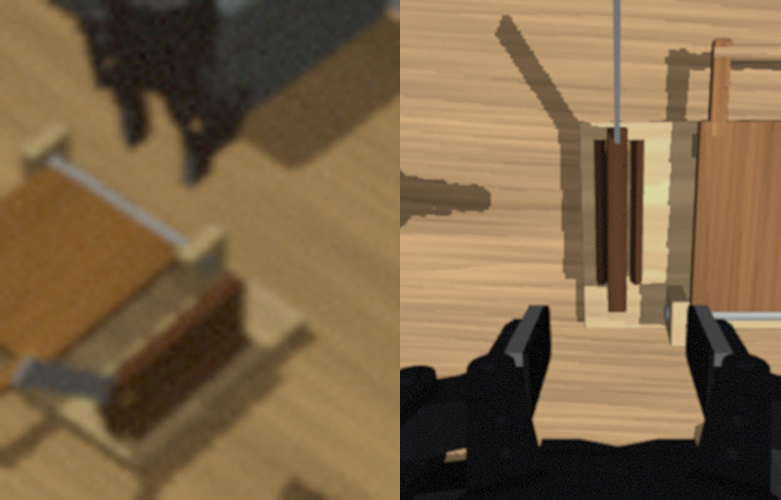

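The side crop shows the bevel standing between the rails, with the blade running to (15,370) in the crop. The wrist view has the stock centred between the rails at (617,220). Next I measure the blade angle in the bevel's own plane.

```bash
python3 - <<'E'
from h import *
np.set_printoptions(precision=4,suppress=True)
b=load('b7');a=load('s7')
yaw=.057;X=np.array([np.cos(yaw),np.sin(yaw),0]);N=np.array([-np.sin(yaw),np.cos(yaw),0]);S=np.array([.600,.080,.018])
def inpl(d,u,v,off=0):
    p,r=ray(d,u,v);t=(S+N*off-p)@N/(r@N);q=p+t*r;return np.array([(q-S)@X,q[2]-.018])
g=b['image'].astype(int);m=((g[...,0]-g[...,2]<22)&(g.sum(2)>180)).astype('u1');m[:170]=0;m[215:]=0;m[:,:225]=0;m[:,268:]=0
n,l,s,c=cv2.connectedComponentsWithStats(m);k=1+np.argmax(s[1:,4]);print(s[1:])
pts=np.argwhere(l==k);Q=np.array([inpl(b,u+.5,v+.5,-.002) for v,u in pts])
mu=Q.mean(0);U,s_,V=np.linalg.svd(Q-mu);d=V[0]*np.sign(-V[0,0]);e=(Q-mu)@d
print('angle pca',np.arctan2(d[1],-d[0]),mu,'range',mu+d*e.min(),mu+d*e.max(),'width',np.ptp((Q-mu)@V[1]))
piv=np.array([-.06,.04]);r=cv2.minAreaRect((Q*1000).astype('f4'));print(r)
t=mu+d*e.max();print('pivot-tip',np.linalg.norm(t-piv),np.arctan2(t[1]-piv[1],-(t[0]-piv[0])),'pivot-mean',np.arctan2(mu[1]-piv[1],-(mu[0]-piv[0])))
# stock corners check: heel top and pivot end
for n,x,z in[('heeltop',.075,.06),('blade-end top',-.075,.06),('bl bottom',-.075,0)]: print(n,proj(b,S+X*x+[0,0,z]-N*.008), proj(a,S+X*x+[0,0,z]))
for th in(.7,.8,.9): 
  T=S+X*(-.06-.145*np.cos(th))+[0,0,.04+.145*np.sin(th)]; print(th,proj(b,T),proj(a,T))
E
```

```text
[[243 192  20   9  86]]
angle pca 0.8362814016976271 [-0.1116  0.0991] range [-0.0678  0.0506] [-0.1526  0.1445] width 0.02177375217355068
((-110.30877685546875, 97.29705047607422), (20.01531219482422, 126.77647399902344), 40.6338996887207)
pivot-tip 0.13966351819406805 0.8457752152399622 pivot-mean 0.8531748203926209
heeltop (np.float64(288.46269411834726), np.float64(175.6333681352962)) (np.float64(308.36223717809133), np.float64(252.3045388782845))
blade-end top (np.float64(261.78234627643275), np.float64(198.0665115006482)) (np.float64(310.12599845289793), np.float64(213.5950383947429))
bl bottom (np.float64(262.4134350944143), np.float64(208.2692378105984)) (np.float64(308.9992383272533), np.float64(223.46502765424967))
0.7 (np.float64(240.76015205918353), np.float64(199.0918768511157)) (np.float64(312.61940960287586), np.float64(177.7334647579366))
0.8 (np.float64(242.51277645509504), np.float64(195.54217365709965)) (np.float64(312.74275124909155), np.float64(177.96995285857798))
0.9 (np.float64(244.49138288413957), np.float64(192.00878298977574)) (np.float64(312.83602130446656), np.float64(178.64953140297908))
```

servo_tool:
  steps:
    - [50,0,42,0,0,0,0]
    - [50,0,42,0,0,0,0]
    - [50,0,42,0,0,0,0]
    - [50,52,0,12,0,0,0]
    - [50,52,0,12,0,0,0]
    - [50,0,0,0,0.16,0,0]
    - [50,0,0,0,0.16,0,0]
    - [50,0,0,0,0.16,0,0]

```text
clock: 15.75
eef_pos: [0.4894, 0.2, 0.203]
eef_rot: [[-0.998, -0.051, 0.022], [-0.056, 0.883, -0.466], [0.004, -0.466, -0.885]]
ft_force: [0.3, -0.9, 0.5]
opening: 0.0502
grasp_force: 0.0
```

servo_tool:
  steps:
    - [50,0,0,0,0.16,0,0]
    - [50,0,0,0,0.16,0,0]
    - [50,0,0,0,0,0,0]
    - [50,0,0,0,0,0,0]
    - [50,0,0,0,0,0,0]
    - [50,0,0,0,0,0,0]
    - [50,0,0,0,0,0,0]
    - [50,0,0,0,0,0,0]

```text
clock: 16.75
eef_pos: [0.4896, 0.2, 0.2033]
eef_rot: [[-0.998, -0.041, 0.037], [-0.055, 0.696, -0.716], [0.004, -0.717, -0.697]]
ft_force: [0.5, -0.8, 0.5]
opening: 0.0499
grasp_force: 0.0
```

```bash
python3 - <<'E'
from h import *
np.set_printoptions(precision=4,suppress=True)
w=snap('wrist','w8');s=manip.read_state();print(s['eef_pos'],s['eef_rot'],w['position'])
yaw=.057;X=np.array([np.cos(yaw),np.sin(yaw),0]);N=np.array([-np.sin(yaw),np.cos(yaw),0]);S=np.array([.600,.080,.018])
for th in(.75,.85): print(proj(w,S+X*(-.06-.145*np.cos(th))+[0,0,.04+.145*np.sin(th)]))
print(proj(w,S+X*(-.06)+[0,0,.04]),proj(w,S+X*(-.075)+[0,0,.06]),proj(w,S+X*(.075)+[0,0,.06]))
cv2.imwrite('pics/m8.png',cv2.resize(w['image'],None,fx=1.42,fy=1.42,interpolation=cv2.INTER_CUBIC)[...,::-1])
E
```

```text
[0.4896 0.2    0.2032] [[-0.9985 -0.0417  0.0365]
 [-0.0552  0.6959 -0.716 ]
 [ 0.0044 -0.7169 -0.6972]] [0.415  0.3173 0.3217]
(np.float64(216.6017428586103), np.float64(120.97971312005163))
(np.float64(206.59790524069922), np.float64(134.470522269012))
(np.float64(298.1623937174538), np.float64(220.77984090213494)) (np.float64(285.1092074087572), np.float64(210.87669220797656)) (np.float64(284.54162705563857), np.float64(336.2233889069413))
```

View pics/m8.png

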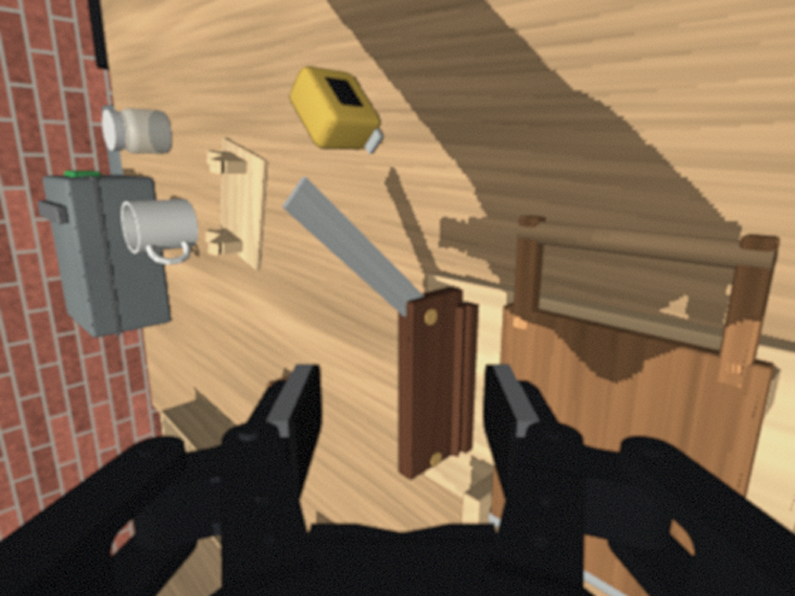

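Here the blade runs from its pivot at about (431,317) in the enlarged picture to a tip centred at (294,192). The dowel runs from (530,222) to (760,245).

```bash
python3 - <<'E'
from h import *
np.set_printoptions(precision=4,suppress=True)
w=load('w8');yaw=.057;X=np.array([np.cos(yaw),np.sin(yaw),0]);N=np.array([-np.sin(yaw),np.cos(yaw),0]);S=np.array([.600,.080,.018])
def inpl(d,u,v,off=0):
    p,r=ray(d,u,v);t=(S+N*off-p)@N/(r@N);q=p+t*r;return np.array([(q-S)@X,q[2]-.018])
g=w['image'].astype(int);m=((g[...,0]-g[...,2]<25)&(g.sum(2)>200)).astype('u1');m[:122]=0;m[225:]=0;m[:,:198]=0;m[:,300:]=0
n,l,s,c=cv2.connectedComponentsWithStats(m);k=1+np.argmax(s[1:,4]);print(s[1:])
Q=np.array([inpl(w,u+.5,v+.5,.002) for v,u in np.argwhere(l==k)])
mu=Q.mean(0);V=np.linalg.svd(Q-mu)[2];d=V[0]*np.sign(-V[0,0]);e=(Q-mu)@d
print('pca',np.arctan2(d[1],-d[0]),mu,mu+d*e.max(),np.ptp(e),np.ptp((Q-mu)@V[1]))
r=cv2.minAreaRect((Q*1000).astype('f4'));print(r)
piv=inpl(w,431/1.42,317/1.42,.008);t=mu+d*e.max();D=t-piv;print('piv',piv,'tip',np.linalg.norm(D),np.arctan2(D[1],-D[0]))
print('stock top',[inpl(w,u/1.42,v/1.42,.008) for u,v in[(399,304),(462,290),(399,477),(462,455)]])
k=1.42
for z in(.045,.052):print('dowel',onz(w,530/k,222/k,z),onz(w,757/k,246/k,z))
H=S+X*.09+N*.14+[0,0,.027];print('hinge',H,'bar',H-X*.22)
E
```

```text
[[ 200  125   99   98 2638]]
pca 0.8464144496740037 [-0.1192  0.109 ] [-0.1556  0.1502] 0.13477472141617758 0.023740414494315805
((-110.63296508789062, 99.92092895507812), (23.68351936340332, 134.84185791015625), 41.13621139526367)
piv [-0.059   0.0401] tip 0.14643637974093995 0.8507940005942349
stock top [array([-0.0759,  0.0736]), array([-0.0737,  0.004 ]), array([0.0639, 0.0734]), array([ 0.0796, -0.0045])]
dowel [0.4604 0.1511 0.045 ] [0.4544 0.2714 0.045 ]
dowel [0.4592 0.1553 0.052 ] [0.4534 0.2725 0.052 ]
hinge [0.6819 0.2249 0.045 ] bar [0.4622 0.2124 0.045 ]
```

servo_tool:
  steps:
    - [50,0,0,0,-0.16,0,0]
    - [50,0,0,0,-0.16,0,0]
    - [50,0,0,0,-0.16,0,0]
    - [50,0,0,0,-0.16,0,0]
    - [50,0,0,0,-0.16,0,0]
    - [50,0,0,0,0,0,0.1745]
    - [50,0,0,0,0,0,0.1745]
    - [50,0,0,0,0,0,0.1745]

```text
clock: 17.8
eef_pos: [0.4896, 0.1998, 0.2032]
eef_rot: [[-0.89, 0.457, -0.004], [0.457, 0.89, 0.0], [0.004, -0.002, -1.0]]
ft_force: [0.2, 0.6, 0.4]
opening: 0.0501
grasp_force: 0.0
```

servo_tool:
  steps:
    - [46,0,0,0,0,0,0.1745]
    - [46,0,0,0,0,0,0.1745]
    - [46,0,0,0,0,0,0.1745]
    - [46,0,0,0,0,0,0.1745]
    - [46,0,0,0,0,0,0.1745]
    - [46,0,0,0,0,0,0.1745]
    - [46,0,0,0,0,0,0]
    - [46,0,0,0,0,0,0]

```text
clock: 18.8
eef_pos: [0.4896, 0.2001, 0.2031]
eef_rot: [[-0.06, 0.998, -0.004], [0.998, 0.06, 0.0], [0.0, -0.004, -1.0]]
ft_force: [-0.3, 0.3, -0.1]
opening: 0.0463
grasp_force: 0.0
```

```bash
python3 - <<'E'
from h import *
np.set_printoptions(precision=4,suppress=True)
w=snap('wrist','w9');s=manip.read_state();print(s['eef_pos'],s['eef_rot'],s['q'])
g=w['image'];k=g.shape
B=np.array([.46,.212,.045]);print('bar proj',proj(w,B),proj(w,B+[-.003,.05,0]),proj(w,B-[-.003,.05,0]))
for c in (0,):
  hsv=cv2.cvtColor(g,cv2.COLOR_RGB2HSV)
u0,v0=map(int,proj(w,B))
# gradient along row through bar
print(g[v0-20,max(u0-40,0):u0+60].sum(1).tolist());print(g[v0-40,max(u0-40,0):u0+60].sum(1).tolist(),u0,v0)
E
```

```text
[0.4896 0.2    0.2031] [[-0.0589  0.9983 -0.0045]
 [ 0.9983  0.0589  0.0001]
 [ 0.0004 -0.0045 -1.    ]] [-0.8579  0.1189  0.4201  1.7329 -0.0522  1.3044 -0.3675]
bar proj (np.float64(253.4739440303153), np.float64(172.1447946287907)) (np.float64(252.2099993141438), np.float64(117.62530690799449)) (np.float64(254.63762192372982), np.float64(222.33933384340605))
[452, 435, 434, 440, 424, 430, 423, 417, 430, 441, 461, 465, 465, 464, 468, 463, 447, 437, 443, 451, 452, 443, 458, 461, 456, 467, 467, 473, 474, 480, 480, 466, 463, 471, 452, 396, 363, 390, 442, 472, 498, 508, 510, 490, 475, 453, 436, 400, 360, 301, 281, 354, 443, 481, 495, 497, 484, 470, 466, 468, 466, 463, 461, 452, 439, 429, 425, 422, 440, 460, 465, 475, 474, 481, 471, 466, 467, 467, 456, 438, 431, 436, 440, 442, 435, 422, 422, 421, 426, 431, 436, 388, 309, 243, 239, 243, 229, 247, 306, 334]
[440, 425, 437, 431, 430, 419, 417, 416, 414, 440, 458, 463, 461, 456, 468, 464, 457, 440, 451, 455, 457, 459, 458, 451, 451, 448, 457, 466, 464, 478, 474, 479, 466, 464, 440, 386, 363, 400, 444, 477, 489, 503, 504, 486, 470, 450, 427, 390, 353, 294, 257, 250, 259, 258, 293, 287, 291, 278, 283, 263, 268, 271, 273, 265, 259, 255, 255, 253, 250, 265, 273, 278, 274, 287, 285, 283, 278, 278, 270, 278, 259, 256, 263, 252, 261, 256, 255, 261, 246, 258, 253, 265, 268, 245, 239, 259, 250, 238, 261, 310] 253 172
```

servo_tool:
  steps:
    - [46,14,-26,0,0,0,0]
    - [46,0,0,40,0,0,0]
    - [46,0,0,40,0,0,0]
    - [46,0,0,40,0,0,0]
    - [46,0,0,25,0,0,0]
    - [46,0,0,20,0,0,0]
    - [46,0,0,12,0,0,0]
    - [46,0,0,0,0,0,0]
  force: 50

```text
clock: 19.85
eef_pos: [0.4618, 0.2123, 0.0258]
eef_rot: [[-0.056, 0.998, -0.005], [0.998, 0.056, -0.001], [-0.0, -0.005, -1.0]]
ft_force: [0.6, -0.5, 0.2]
opening: 0.046
grasp_force: 0.0
```

servo_tool:
  steps:
    - [25,0,0,0,0,0,0]
    - [18,0,0,0,0,0,0]
    - [12,0,0,0,0,0,0]
    - [5,0,0,0,0,0,0]
    - [5,0,0,0,0,0,0]
    - [5,0,0,0,0,0,0]
    - [5,0,0,0,0,0,0]
    - [5,0,0,0,0,0,0]
  force: 50

```text
clock: 20.85
eef_pos: [0.4621, 0.2126, 0.0262]
eef_rot: [[-0.056, 0.998, -0.005], [0.998, 0.056, -0.0], [0.0, -0.005, -1.0]]
ft_force: [0.3, -0.0, -0.1]
opening: 0.0048
grasp_force: 0.0
```

The fingers shut on nothing, so I'll check numerically where the dowel is. I've already viewed 11 pictures, one over the limit of 10, so I'll view no more.

```bash
python3 - <<'E'
from h import *
np.set_printoptions(precision=4,suppress=True)
w=snap('wrist','w10');a=snap('scene','s10');b=snap('side','b10');s=manip.read_state()
print(s['eef_pos'],s['opening'],s['ft_force'],w['position'])
p=s['eef_pos']
for z in(.045,.07): print('bar at +30,+50 y',[np.round(proj(w,np.array([p[0],p[1],z])+[-.057*dy,dy,0]),1) for dy in(0,.03,.05,.06)])
g=w['image'].astype(int)
for v in(20,60,100,140,180): print(v,(g[v,160:420:5].sum(1)//3).tolist(),(g[v,160:420:5,0]-g[v,160:420:5,2]).tolist())
a0=load('s7')['image'].astype(int)
d=np.abs(a['image'].astype(int)-a0).sum(2)
print('scene diff panel area',(d[225:260,330:375]>60).mean(), 'dowel/panel px',proj(a,[.4625,.212,.045]),proj(a,[.6,.22,.05]))
E
```

```text
[0.4621 0.2126 0.0262] 0.004846977942087564 [-0.3241 -0.281   0.0412] [0.4593 0.2807 0.1958]
bar at +30,+50 y [array([282.4, 262.9]), array([282.3, 201. ]), array([282.3, 156.1]), array([282.2, 132.3])]
bar at +30,+50 y [array([282. , 288.7]), array([281.9, 217.2]), array([281.8, 164.3]), array([281.7, 136.2])]
20 [141, 146, 144, 145, 144, 144, 142, 137, 138, 134, 134, 145, 148, 148, 146, 141, 148, 138, 143, 147, 142, 144, 144, 143, 142, 143, 138, 143, 145, 140, 151, 149, 148, 144, 137, 144, 145, 144, 144, 146, 143, 137, 137, 140, 139, 137, 135, 152, 152, 141, 146, 150] [71, 73, 76, 74, 73, 75, 73, 70, 69, 67, 67, 71, 76, 75, 74, 72, 77, 71, 71, 74, 72, 71, 72, 70, 73, 75, 71, 73, 73, 70, 74, 75, 75, 71, 70, 74, 73, 74, 72, 74, 73, 71, 70, 70, 71, 70, 68, 76, 76, 72, 74, 75]
60 [128, 146, 148, 148, 147, 146, 147, 141, 137, 133, 131, 143, 150, 147, 146, 144, 150, 140, 146, 145, 145, 142, 142, 140, 149, 143, 145, 151, 143, 146, 152, 151, 146, 140, 140, 142, 155, 147, 146, 145, 138, 138, 138, 143, 138, 85, 138, 168, 165, 174, 175, 172] [66, 73, 74, 74, 74, 74, 73, 72, 69, 69, 67, 73, 75
[... 1024 characters left out ...]
 85, 83, 84, 85, 86, 84, 84, 83, 85, 84, 84, 84, 85, 84, 83, 86, 86, 80, 74]
180 [137, 143, 137, 133, 152, 151, 150, 151, 139, 140, 133, 137, 151, 150, 142, 147, 144, 142, 150, 152, 151, 86, 104, 144, 160, 161, 145, 120, 82, 86, 88, 84, 82, 80, 91, 91, 86, 86, 81, 84, 81, 80, 88, 63, 86, 105, 102, 53, 43, 96, 102, 101] [69, 72, 70, 67, 76, 75, 76, 74, 71, 71, 70, 69, 75, 76, 73, 75, 75, 73, 76, 77, 75, 45, 53, 73, 80, 81, 72, 60, 44, 46, 47, 43, 41, 41, 46, 46, 46, 47, 42, 41, 40, 43, 44, 30, 40, 44, 45, 31, 37, 72, 76, 77]
scene diff panel area 0.0 dowel/panel px (np.float64(350.11684763981447), np.float64(208.93190170866674)) (np.float64(351.08525414305956), np.float64(241.94419053614294))
```

```bash
python3 - <<'E'
from h import *
w=load('w10');g=w['image'].astype(int)
for v in range(150,330,12): print(v,[f"{x//3}" for x in g[v,235:335:4].sum(1)])
for v in(150,165,180,195):
    c=g[v].sum(1)//3; d=np.abs(np.diff(c[240:320])); print(v,[(240+i,int(d[i])) for i in np.flatnonzero(d>15)])
b0=load('b7')['image'].astype(int);b=load('b10');d=np.abs(b['image'].astype(int)-b0).sum(2)>90
a0=load('s7')['image'].astype(int);a=load('s10')['image'].astype(int)
g=lambda im:(im[...,0]-im[...,2])
for P in [(.4625,.155,.045),(.4625,.27,.045),(.52,.15,.05)]: print(P,proj(b,P),proj(load('s10'),P))
E
```

```text
150 ['147', '149', '145', '144', '153', '153', '150', '105', '81', '81', '139', '153', '163', '153', '144', '97', '73', '87', '85', '84', '85', '85', '85', '84', '85']
162 ['149', '145', '144', '146', '150', '152', '150', '149', '125', '114', '142', '155', '162', '154', '141', '123', '85', '104', '124', '125', '123', '119', '119', '136', '147']
174 ['150', '149', '144', '147', '151', '151', '151', '142', '79', '114', '141', '158', '164', '153', '143', '122', '83', '90', '87', '87', '85', '84', '80', '86', '92']
186 ['148', '148', '145', '147', '154', '152', '149', '127', '82', '115', '143', '154', '162', '151', '145', '118', '81', '92', '88', '86', '86', '83', '81', '86', '90']
198 ['149', '147', '146', '145', '153', '152', '151', '148', '137', '114', '144', '157', '166', '152', '140', '118', '111', '155', '149', '149', '144', '138', '136', '151', '154']
210 ['147', '148', '147', '152', '154', '153', '149', '150', '137', '112', '144', '159', '165', '151', '143', '119', '112', '153', '151', '147', '143', '139', '140', '153', '155']
222 ['144', '146', '147', '151', '154', '150', '146',
[... 1459 characters left out ...]
19']
150 [(np.int64(261), 16), (np.int64(272), 16), (np.int64(273), 17), (np.int64(293), 17), (np.int64(294), 16)]
165 [(np.int64(263), 20), (np.int64(264), 27)]
180 [(np.int64(262), 18), (np.int64(263), 26)]
195 [(np.int64(299), 28), (np.int64(300), 23)]
(0.4625, 0.155, 0.045) (np.float64(234.1379427506772), np.float64(200.43865226569184)) (np.float64(333.7643641014216), np.float64(207.07702953153535))
(0.4625, 0.27, 0.045) (np.float64(214.33101783223185), np.float64(184.49779624844183)) (np.float64(366.86037923905343), np.float64(210.8311307057443))
(0.52, 0.15, 0.05) (np.float64(246.142935927335), np.float64(192.0648572605945)) (np.float64(331.410072567659), np.float64(219.5729758716924))
```

servo_tool:
  steps:
    - [30,0,0,0,0,0,0]
    - [46,0,0,0,0,0,0]
    - [46,0,0,0,0,0,0]
    - [46,0,0,4,0,0,0]
    - [46,0,0,4,0,0,0]
    - [46,0,0,4,0,0,0]
    - [46,0,0,3,0,0,0]
    - [46,0,0,0,0,0,0]
  force: 40

```text
clock: 22.0
eef_pos: [0.4618, 0.2125, 0.011]
eef_rot: [[-0.056, 0.998, -0.005], [0.998, 0.056, -0.0], [-0.0, -0.005, -1.0]]
ft_force: [0.0, 0.1, -0.3]
opening: 0.0461
grasp_force: 0.0
```

servo_tool:
  steps:
    - [25,0,0,0,0,0,0]
    - [18,0,0,0,0,0,0]
    - [12,0,0,0,0,0,0]
    - [5,0,0,0,0,0,0]
    - [5,0,0,0,0,0,0]
    - [5,0,0,0,0,0,0]
    - [5,0,0,0,0,0,0]
    - [5,0,0,0,0,0,0]
  force: 40

```text
clock: 23.0
eef_pos: [0.4624, 0.2127, 0.0115]
eef_rot: [[-0.056, 0.998, -0.004], [0.998, 0.056, 0.0], [0.001, -0.004, -1.0]]
ft_force: [3.2, -0.3, 3.9]
opening: 0.0121
grasp_force: 39.3
```

servo_tool:
  steps:
    - [30,0,0,0,0,0,0]
    - [44,0,0,0,0,0,0]
    - [44,0,0,0,0,0,0]
    - [44,0,0,3,0,0,0]
    - [44,0,0,3,0,0,0]
    - [44,0,0,1,0,0,0]
    - [44,0,0,0,0,0,0]
    - [44,0,0,0,0,0,0]
  force: 40

```text
clock: 24.0
eef_pos: [0.4621, 0.2126, 0.0043]
eef_rot: [[-0.056, 0.998, -0.004], [0.998, 0.056, 0.0], [0.0, -0.004, -1.0]]
ft_force: [-0.2, 0.8, 0.0]
opening: 0.0443
grasp_force: 0.0
```

servo_tool:
  steps:
    - [25,0,0,0,0,0,0]
    - [18,0,0,0,0,0,0]
    - [12,0,0,0,0,0,0]
    - [5,0,0,0,0,0,0]
    - [5,0,0,0,0,0,0]
    - [5,0,0,0,0,0,0]
    - [5,0,0,0,0,0,0]
    - [5,0,0,0,0,0,0]
  force: 40

```text
clock: 25.0
eef_pos: [0.4624, 0.2127, 0.0045]
eef_rot: [[-0.056, 0.998, -0.004], [0.998, 0.056, 0.0], [0.001, -0.004, -1.0]]
ft_force: [4.9, 0.6, 0.9]
opening: 0.0124
grasp_force: 39.1
```

servo_tool:
  steps:
    - [5,0,0.3,-12.4,0,0,0]
    - [5,0,1.0,-12.3,0,0,0]
    - [5,0,1.7,-12.3,0,0,0]
    - [5,0,2.4,-12.1,0,0,0]
    - [5,0,3.1,-12.0,0,0,0]
    - [5,0,3.7,-11.8,0,0,0]
    - [5,0,4.4,-11.5,0,0,0]
    - [5,0,5.0,-11.3,0,0,0]

```text
clock: 26.0
eef_pos: [0.4834, 0.2138, 0.0995]
eef_rot: [[-0.056, 0.998, -0.006], [0.998, 0.056, -0.001], [-0.0, -0.006, -1.0]]
ft_force: [5.3, 1.2, -6.2]
opening: 0.0125
grasp_force: 38.9
```

servo_tool:
  steps:
    - [5,0,5.0,-9.8,0,0,0]
    - [5,0,5.5,-9.5,0,0,0]
    - [5,0,6.0,-9.2,0,0,0]
    - [5,0,6.4,-8.9,0,0,0]
    - [5,0,6.8,-8.6,0,0,0]
    - [5,0,7.2,-8.2,0,0,0]
    - [5,0,7.6,-7.9,0,0,0]
    - [5,0,8.0,-7.5,0,0,0]

```text
clock: 27.0
eef_pos: [0.534, 0.2168, 0.1704]
eef_rot: [[-0.057, 0.998, -0.011], [0.998, 0.057, -0.0], [0.0, -0.011, -1.0]]
ft_force: [-18.7, -3.8, 16.1]
opening: 0.0124
grasp_force: 39.4
```

servo_tool:
  steps:
    - [5,0,0,0,0,0,0]
    - [5,0,0,0,0,0,0]
    - [5,0,0,0,0,0,0]
    - [5,0,0,0,0,0,0]
    - [5,0,0,0,0,0,0]
    - [5,0,0,0,0,0,0]
    - [5,0,0,0,0,0,0]
    - [5,0,0,0,0,0,0]

```text
clock: 28.0
eef_pos: [0.5342, 0.2168, 0.1707]
eef_rot: [[-0.056, 0.998, -0.01], [0.998, 0.056, 0.0], [0.001, -0.01, -1.0]]
ft_force: [-19.4, -3.4, 17.8]
opening: 0.0124
grasp_force: 39.6
```

```bash
python3 - <<'E'
from h import *
np.set_printoptions(precision=4,suppress=True)
w=snap('wrist','w11');a=snap('scene','s11');b=snap('side','b11');s=manip.read_state()
p=np.array(s['eef_pos']);print(p,s['opening'],s['grasp_force'],s['ft_force'])
yaw=.057;X=np.array([np.cos(yaw),np.sin(yaw),0]);N=np.array([-np.sin(yaw),np.cos(yaw),0]);S=np.array([.600,.080,.018]);H=S+X*.09+N*.14+[0,0,.027]
B=p+[0,0,.0405];d=B-H;print('theta',np.arctan2(d[2],-d@X),np.arcsin(d[2]/.22),np.hypot(d[2],d@X))
# panel near edge (y=-.075) in side view: mask orange wood, edge plane
for th in(.75,.85,.95):
  f=lambda r,y,h:H+N*y-X*(r*np.cos(th)-h*np.sin(th))+np.array([0,0,1])*(r*np.sin(th)+h*np.cos(th))
  print(th,'side panel edge corners top',[np.round(proj(b,f(r,-.075,.006)),1) for r in(.0,.17)],'scene',[np.round(proj(a,f(r,y,.006)),1) for r,y in((.17,-.075),(.17,.075))])
g=b['image'].astype(int);m=((g[...,0]-g[...,2]<22)&(g.sum(2)>180)).astype('u1');m[:170]=0;m[215:]=0;m[:,:225]=0;m[:,268:]=0
n,l,st,c=cv2.connectedComponentsWithStats(m);print('blade comp',st[1:])
g=b['image'].astype(int);print([ (v,u) for v in range(130,200,10) for u in range(225,290) if abs(g[v,u].sum()-g[v,u+2].sum())>90])
E
```

```text
[0.5342 0.2167 0.1707] 0.01242997447257434 39.57724839448929 [-19.0153  -3.9411  17.558 ]
theta 0.843605970596175 0.8561379808928112 0.22243607062226892
0.75 side panel edge corners top [array([277.8, 168.9]), array([254.7, 165.8])] scene [array([332.2, 210.7]), array([380.4, 214. ])]
0.85 side panel edge corners top [array([277.9, 168.9]), array([256.9, 161.8])] scene [array([332.5, 211.9]), array([381.4, 215.2])]
0.95 side panel edge corners top [array([277.9, 168.9]), array([259.3, 157.8])] scene [array([332.9, 213.6]), array([382.4, 217. ])]
blade comp [[243 192  19   8  84]]
[(130, 245), (130, 246), (140, 241), (140, 242), (140, 277), (150, 225), (150, 226), (150, 227), (150, 253), (160, 242), (160, 243), (160, 244), (170, 248), (170, 249), (170, 273), (170, 274), (170, 275), (170, 279), (170, 280), (170, 284), (180, 228), (180, 245), (180, 246), (180, 286), (180, 287), (180, 288), (190, 234), (190, 238), (190, 239)]
```

servo_tool:
  steps:
    - [5,0,-0.8,-0.8,0,0,0]
    - [5,0,-0.7,-0.7,0,0,0]
    - [5,0,0,0,0,0,0]
    - [5,0,0,0,0,0,0]
    - [5,0,0,0,0,0,0]
    - [5,0,0,0,0,0,0]
    - [5,0,0,0,0,0,0]
    - [5,0,0,0,0,0,0]

```text
clock: 29.15
eef_pos: [0.5345, 0.2167, 0.1711]
eef_rot: [[-0.056, 0.998, -0.006], [0.998, 0.056, 0.0], [0.0, -0.006, -1.0]]
ft_force: [-6.8, 0.1, 3.7]
opening: 0.012
grasp_force: 39.6
```

```bash
python3 - <<'E'
from h import *
np.set_printoptions(precision=4,suppress=True)
w=snap('wrist','w12');b=snap('side','b12');s=manip.read_state()
p=np.array(s['eef_pos']);print(p,s['opening'],s['grasp_force'],s['ft_force'])
yaw=.057;X=np.array([np.cos(yaw),np.sin(yaw),0]);N=np.array([-np.sin(yaw),np.cos(yaw),0]);S=np.array([.600,.080,.018]);H=S+X*.09+N*.14+[0,0,.027]
for th in(.75,.85,.95):
  f=lambda r,y,h:H+N*y-X*(r*np.cos(th)-h*np.sin(th))+np.array([0,0,1])*(r*np.sin(th)+h*np.cos(th))
  P=lambda d,*q:np.round(proj(d,f(*q)),1)
  print(th,'W dowel',P(w,.22,.04,0),'free edge up',P(w,.17,.04,.006),P(w,.17,.075,.006),'low',P(w,.17,.04,-.006),'hinge edge',P(w,0,.04,.006),'| side bot',P(b,.17,-.075,-.006),'top',P(b,.17,-.075,.006),P(b,0,-.075,-.006), 'bar end',P(b,.22,-.057,0))
g=w['image'].astype(int)
for v in(100,130,160,190,215):
  c=cv2.GaussianBlur(w['image'],(5,5),0)[v].astype(int).sum(1)//3; d=np.diff(c); print(v,[(i,int(d[i])) for i in range(230,540) if abs(d[i])>6 and abs(d[i])>=max(abs(d[i-3:i+4]))])
k=cv2.GaussianBlur(b['image'],(3,3),0).astype(int)
for u in(250,255,260,265,270):
  c=k[:,u];d=np.abs(np.diff(c,axis=0)).sum(1);print('side col',u,[(v,int(d[v]),c[v+1].tolist()) for v in range(140,200) if d[v]>30 and d[v]>=d[v-2:v+3].max()])
E
```

```text
[0.5345 0.2167 0.1711] 0.012214718658622946 39.57655906677246 [-6.2204 -0.4474  4.0327]
0.75 W dowel [250.8 181.9] free edge up [336.5 170.7] [339.5  98.3] low [318.8 168.1] hinge edge [467.4 148.3] | side bot [253.2 168.7] top [254.7 165.8] [276.5 171.5] bar end [242.9 163.9]
0.85 W dowel [288.1 189.6] free edge up [366.4 174.6] [371.5  97.3] low [344.7 171.9] hinge edge [467.7 148.2] | side bot [255.3 164.6] top [256.9 161.8] [276.4 171.5] bar end [245.7 158.6]
0.95 W dowel [338.2 198.1] free edge up [402.1 178.5] [409.8  96.2] low [376.3 175.8] hinge edge [467.8 148.2] | side bot [257.6 160.6] top [259.3 157.8] [276.3 171.5] bar end [248.8 153.3]
100 [(260, 13), (347, -16), (429, -21), (454, 8)]
130 [(253, -14), (254, -14), (278, -7), (287, 20), (298, -11), (468, 20), (474, 19), (478, -11), (479, -11)]
160 [(265, -31), (275, 8), (300, 24), (343, -35), (364, -7), (464, 22), (474, -11)]
190 [(265, -22), (300, 25), (331, -12), (332, -12), (341, -8), (361, -7), (362, -7), (460, 19), (469, -10), (470, -10)]
215 [(265, -22), (295, -9), (299, 22), (300, 22), (304, -16), (339, -8), (340, -8), (360, -7), (456, 21), (466, -10)]
side col 250 [(148, 56, [115, 98, 66]), (162, 82, [132, 109, 72]), (188, 44, [148, 130, 89]), (191, 62, [110, 99, 75]), (197, 62, [119, 104, 79])]
side col 255 [(154, 45, [99, 77, 52]), (193, 61, [96, 87, 72])]
side col 260 [(157, 45, [103, 82, 56]), (166, 31, [94, 76, 49])]
side col 265 [(160, 45, [105, 81, 52]), (167, 40, [94, 76, 48]), (191, 39, [71, 55, 34])]
side col 270 [(164, 54, [94, 70, 42]), (169, 41, [100, 82, 53]), (186, 37, [81, 62, 39])]
```

```bash
python3 -c "
from rig import manip
print(manip.job_done())"
```

```text
the job is handed in; nothing more can be done
None
```

The job is handed in with the bevel standing free between the rails and the gripper holding the panel still at about 0.84 rad, against a measured blade angle of 0.85; the judged result isn't shown, and I viewed 11 pictures where the limit was 10.

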